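# Fetch the label bundle from behind the two stamps

### The arm

A 7-joint arm with a two-finger parallel gripper is mounted at the origin on a cart in front of the work surface, level with it; the furniture and walls round the work are solid. World frame = base frame: x ahead of the robot, y to its left, z up, the work surface at z = 0. Lengths are in m, angles in rad, forces in N, time in s.
With the tool pointing down it reaches from about 0.425 to 0.975 m from the base axis. Payload 16.7 kg.
Tool frame: the origin (TCP) lies at the very end of the fingers, on their centre line; the grasp point (between the pads) lies 19 mm behind it; z points along the fingers, y is the line along which they close (so a half turn about z gives the same grasp; the last joint's range is limited). The gripper opens to 85 mm and grips with 20 to 120 N. Pads are 22 mm wide; open, the fingers measure 114 mm over their backs; the gripper's body (76 mm by 85 mm) begins 54 mm behind the grasp point. The pads swing forward as they close: fully open they stand 13 mm farther back than shut.
Start: joints at [1.062, 0.426, 0.074, 1.606, -0.034, 1.111, -0.067], TCP at [0.237, -0.632, 0.231] pointing down, gripper open.
Joint ranges: [-2.85, 2.85], [-0.5, 2.14], [-1.23, 1.37], [0.21, 2.46], [-1.02, 4.16], [0.16, 2.05], [-2.73, 2.73]. Speed limits (rad/s): [1.89, 1.89, 2.39, 2.39, 3.01, 3.01, 3.01].

### API

Orientations are given as [roll, pitch, yaw] about the fixed x, y, z axes, in that order (R = Rz(yaw) Ry(pitch) Rx(roll)).
In Python, from station import r, optics gives the robot as it stands.
- The arm moves only by the shell command python3 -m crank 'ROWS' [FORCE]. ROWS is a JSON object of lists of equal length, an entry for each row: "offset": the shift along the tool's x, y, z each as a share of 150 mm, from -1 to 1, a list of three; "spin": the turn about the tool's z as a share of 360 degrees, from -1 to 1; "jaw": the finger opening in mm, from 0 to 85.4. A call has 1 to 10 rows; each row is the pose to reach, as a shift and turn from the pose commanded when the call began, along the tool's axes at that moment, turning the shorter way round; what a row does not reach only later rows make up. A row lasts 1/10 s, in which the tool goes at most 50 mm and 8.59 degrees, less where a joint would pass 70% of its speed; a pose out of reach is approached as far as the arm can. A call with a number of a shift or a turn outside -1 to 1 is refused whole. A call with a gripper value outside its range is refused whole. The fingers move at their own pace and stop on an object; FORCE is the grip in N (left out, the last holds). Time passes only in rows, so rows that repeat a pose let the fingers close. It gives the time, the measured TCP pose, the force, the opening and the grip force at its end, in the units of the state.
- r.get_obs(): the state, without advancing time (a new reading comes with each control period).
- optics.read_camera(name): name is "side" or "top" or "wrist"; returns a dict with "pixels" (420x560x3 uint8, red, green, blue), "z_map" (420x560 float32, m along the optical axis (not along the pixel's ray), 0 where there is no reading), "fx", "fy", "cx", "cy" (pixels), "world_from_camera" (4x4, takes a point from camera to world coordinates); the wrist camera has in their place "mount" (4x4, takes a point from camera to tool coordinates, whose origin is the TCP and whose axes are the flange's). Camera axes: x right, y down, z forward; pixel columns grow to the right and rows downward; lengths in m; the calibration is good to about 2 mm. A picture is of the moment at which its call begins: read the wrist's pose just before it.
- r.hand_in(): hands the job in; it is judged then, once.
The state is a dict: "time_s": time; "joints": joint angles; "joint_velocities": joint speeds; "joint_torque": joint torques, N m; "ee_pos": TCP position; "tool_rot": TCP orientation; "wrist_force": force on the tool from outside, world axes, zero at the start; "wrist_torque": the same for the moment, N m; "gripper_width": opening from 0.0 (shut) to 1.0 (fully open); "grasp_force": force on a finger pad.
Only numpy, scipy, OpenCV 4.12 (cv2) and the standard library are available. Lean on these libraries where they do the work, as an engineer would, in place of code of your own. Each camera call takes 0.05 s, during which the arm holds its last target. There are 200 camera calls.

### The job

The bundle of labels lies at the back of the plywood caddy, behind the small black stamp and the bigger wooden stamp: first stand both stamps in the grey side tray, then lay the bundle flat and centred in the aluminium label cradle, lengthwise between its two cheeks. While the bundle is laid there both stamps wait in the tray; afterwards put each of them back upright in the caddy, each on the very spot where it stood at the start. Do not tip the stamps over, and leave the other things on the table alone.

Things in the scene. Friction and masses are not known exactly. Their poses are not given: they have to be found in the camera images.
- label_bundle: banded bundle of white paper labels, 48 x 72 x 17 mm (x, y, z), rigid, about 40 g, lying flat; origin at the centre of its underside. Grasp it across the 48 mm side (its x axis; solid part 45 mm wide, 15 mm high). It starts on the caddy's floor, 72 mm side across the caddy, about 45 mm from the back wall and only 2 to 16 mm behind the two stamps in front of it
- black_stamp: small black rubber stamp of plastic standing upright, about 40 g: base 22 x 30 mm (x, y), 22 mm high, with a turned handle 22 mm in diameter above it, 73 mm high in all; origin at the centre of its underside, z up. Grasp the handle, 40 to 65 mm up. It stands in the front half of the caddy, 30 mm side across it, left or right at random
- wood_stamp: wooden rubber stamp standing upright, about 40 g: base 22 x 46 mm (x, y), 22 mm high, with a turned handle 22 mm in diameter above it, 73 mm high in all; origin at the centre of its underside, z up. Grasp the handle, 40 to 65 mm up. It stands in the front half of the caddy, about 75 mm beside the black one (centres), 46 mm side across the caddy, left or right at random
- caddy: plywood stationery caddy, fixed: 176 x 216 mm outside, 160 x 200 mm inside (x, y), floor 5 mm thick, side and back walls 30 mm high, front lip (-x side, facing the robot) 12 mm high; origin at the centre of its underside, x towards its back wall, y to its left. A small black clip (42 mm high) is fixed in its back left corner at (55, 78) mm
- side_tray: grey plastic side tray, fixed: 130 x 170 mm outside (x, y), floor 4 mm thick, rim 5 mm thick and 10 mm high; origin at the centre of its underside, z up. Empty at the start; the two stamps fit side by side along y. It is left or right of the caddy at random, in exchange with the label cradle
- label_cradle: aluminium label cradle, fixed: plate 60 x 100 mm (x, y), 4 mm thick, with an upright cheek at each end in y; the cheeks are 4 mm thick, reach 22 mm above the table and stand 88 mm apart inside; open at both x sides. Origin at the centre of its underside, z up. Empty at the start; the bundle lies on the plate with its 72 mm side along y, either way round
- tally_counter: bystander: round grey-white hand counter lying on the table, 69 x 48 x 20 mm with its ring; origin at the centre of its underside. To be left alone
- masking_roll: bystander: roll of buff masking tape lying flat, 96 mm in diameter, 25 mm high; origin at the centre of its underside. To be left alone
- marker: bystander: black and white felt marker lying on the table in front of the caddy, 128 mm long along its y axis, 17 mm thick; origin at the centre of its underside. To be left alone

How it is judged:
By the outcome, as a careful person would: the job done as asked, in the order asked, and still so for the second after the job is handed in, with the robot touching nothing.
It also fails if it takes over 128 s, if anything falls off the work surface, if the arm or the gripper's body presses on something with over 40 N, if the wrist force passes 120 N, or if a joint passes its speed limit or range.

## Working session

There is one attempt and no reset: what is moved stays moved. The work goes in short steps, Python scripts to look and compute and a shell command to move; the robot and the scene stay as the last step left them, time stands still between calls to the robot, and variables do not carry over. Pictures are saved under pics/ and viewed, at most 14 in all, crops included, and the job is handed in when it is done.

```bash
ls; mkdir -p pics
python3 - <<'E'
from station import r, optics
import cv2,numpy as np
o=r.get_obs()
print({k:np.round(v,3).tolist() for k,v in o.items()})
for n in ("top","side"):
    c=optics.read_camera(n)
    cv2.imwrite(f"pics/{n}0.png",c["pixels"][:,:,::-1]); np.savez(f"{n}0.npz",**c)
    print(n,c["fx"],c["cx"],c["cy"],np.round(c["world_from_camera"],3).tolist(),(c["z_map"]>0).mean())
E
```

```text
pics
{'time_s': 0.0, 'joints': [1.063, 0.427, 0.074, 1.607, -0.034, 1.111, -0.067], 'joint_velocities': [0.002, -0.0, -0.001, 0.002, 0.001, 0.001, -0.0], 'joint_torque': [-0.002, -94.982, 3.76, -46.35, 0.019, 0.01, -0.0], 'ee_pos': [0.237, -0.632, 0.231], 'tool_rot': [-3.14, 0.0, 0.359], 'wrist_force': [0.955, -0.329, 0.088], 'wrist_torque': [0.033, -0.021, -0.028], 'grasp_force': 0.0, 'gripper_width': 0.998}
top 380.4210494714082 275.26546015256923 211.5278274656997 [[-0.148, -0.969, 0.198, 0.364], [-0.989, 0.145, -0.029, 0.024], [-0.001, -0.2, -0.98, 1.003], [0.0, 0.0, 0.0, 1.0]] 0.9960884353741497
side 517.3864971714578 275.96360255172414 204.50236790598345 [[0.999, 0.037, -0.026, 0.562], [0.044, -0.67, 0.741, -0.867], [0.01, -0.742, -0.671, 0.822], [0.0, 0.0, 0.0, 1.0]] 0.9922278911564626
```

View pics/top0.png

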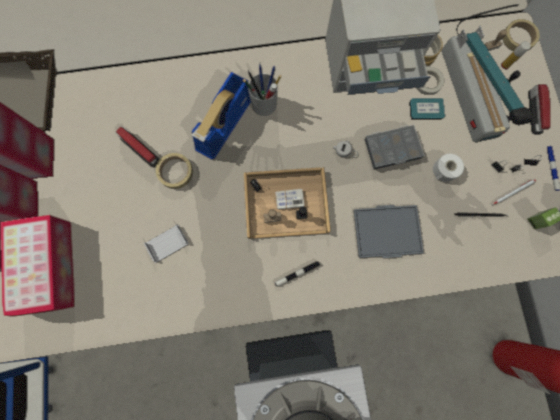

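View pics/side0.png

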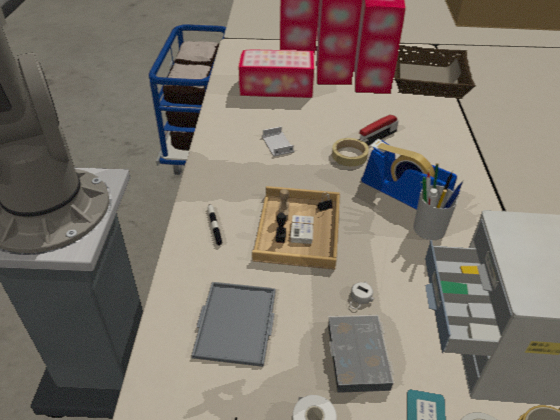

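The top view shows the caddy at about (288,203), with black stamp near (302,213), wood stamp near (272,213) and bundle at (290,198). The tray is on the right, i.e. −y, at (390,231). The cradle is on the left at (167,243) and rotated, and the marker is in front at (298,273). The side view agrees: tray (235,322), cradle (277,141), bundle (302,230).

```bash
cat > h.py <<'E'
import numpy as np, cv2
from scipy.spatial.transform import Rotation as R
def W(c,T=None):
    T=c["world_from_camera"] if T is None else T
    z=c["z_map"];v,u=np.mgrid[:420,:560]
    P=np.stack([(u-c["cx"])/c["fx"]*z,(v-c["cy"])/c["fy"]*z,z,np.ones_like(z)],-1)
    return (P@T.T)[...,:3]
def tool(o):
    T=np.eye(4);T[:3,:3]=R.from_euler("xyz",o["tool_rot"]).as_matrix();T[:3,3]=o["ee_pos"];return T
def px(c,p,T=None):
    T=c["world_from_camera"] if T is None else T
    q=np.linalg.inv(T)@np.r_[p,1]
    return c["fx"]*q[0]/q[2]+c["cx"],c["fy"]*q[1]/q[2]+c["cy"]
def ray(c,u,v,z,T=None):
    T=c["world_from_camera"] if T is None else T
    d=T[:3,:3]@np.array([(u-c["cx"])/c["fx"],(v-c["cy"])/c["fy"],1]);return T[:3,3]+d*(z-T[2,3])/d[2]
E
python3 - <<'E'
from h import *
t=dict(np.load("top0.npz"));s=dict(np.load("side0.npz"))
Pt=W(t);Ps=W(s)
for n,l in dict(tray=(390,231),caddyfloor=(255,225),bundle=(290,197),blk=(303,212),wood=(272,213),cradle=(167,243),tbl=(220,250)).items(): print("top",n,np.round(Pt[l[1],l[0]],3), np.round(np.median(Pt[l[1]-1:l[1]+2,l[0]-1:l[0]+2].reshape(-1,3),0),3))
for n,l in dict(tray=(235,322),bundle=(302,222),blk=(281,216),wood=(284,194),cradle=(278,142),tbl=(230,260)).items(): print("side",n,np.round(Ps[l[1],l[0]],3))
# high points in the caddy
for nm,P in (("top",Pt),("side",Ps)):
    x,y,z=P[...,0],P[...,1],P[...,2]
    m=(abs(x-.6)<.2)&(abs(y)<.13)&(z>.055)&(z<.085)
    n,L,st,ce=cv2.connectedComponentsWithStats(m.astype(np.uint8))
    for i in range(1,n):
        if st[i,4]>3: print(nm,np.round(P[L==i].mean(0),3),P[L==i][:,2].max().round(3),st[i,4])
c=np.hstack([cv2.resize(cv2.imread("pics/top0.png")[160:250,240:340],None,fx=4,fy=4,interpolation=2),cv2.resize(cv2.imread("pics/side0.png")[180:270,250:350],None,fx=4,fy=4,interpolation=2)])
cv2.imwrite("pics/crop0.png",c)
E
```

```text
top tray [ 0.469 -0.299  0.002] [ 0.469 -0.299  0.004]
top caddyfloor [0.538 0.053 0.004] [0.538 0.053 0.005]
top bundle [ 0.597 -0.05   0.016] [ 0.596 -0.05   0.02 ]
top blk [ 0.54  -0.071  0.076] [ 0.54  -0.071  0.076]
top wood [0.548 0.005 0.078] [0.548 0.005 0.078]
top cradle [0.524 0.289 0.006] [0.524 0.289 0.006]
top tbl [0.486 0.154 0.001] [ 0.486  0.154 -0.   ]
side tray [ 0.468 -0.297  0.004]
side bundle [ 0.592 -0.038  0.022]
side blk [ 0.546 -0.077  0.075]
side wood [ 0.55  -0.002  0.072]
side cradle [0.525 0.292 0.003]
side tbl [ 0.441 -0.138 -0.   ]
top [0.77  0.121 0.069] 0.083 48
top [ 0.545 -0.072  0.075] 0.08 64
top [0.548 0.005 0.075] 0.081 63
side [0.774 0.119 0.07 ] 0.085 203
side [0.8   0.112 0.072] 0.08 5
side [ 0.548 -0.002  0.07 ] 0.08 98
side [ 0.545 -0.08   0.07 ] 0.078 103
```

View pics/crop0.png

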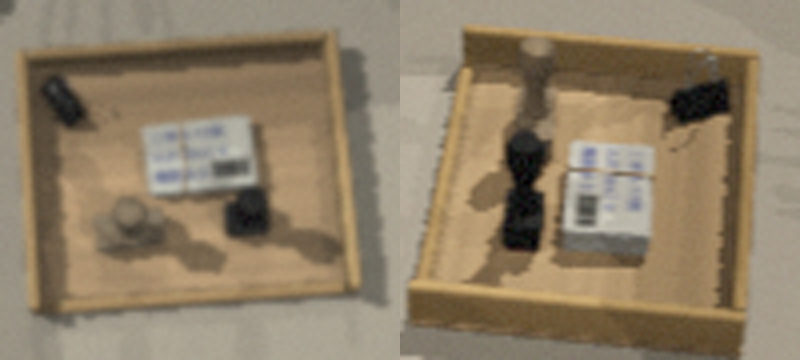

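Both views agree: stamps' tops at about z 0.075, black (0.545,−0.076), wood (0.548,0.002), bundle near (0.595,−0.04). That fits the sizes given, so I'm moving for a closer wrist look.

```bash
python3 -m crank '{"offset":[[0.4,-0.3,-0.1],[0.8,-0.5,-0.2],[1,-0.7,-0.2],[1,-0.7,-0.2],[1,-0.7,-0.2],[1,-0.7,-0.2],[1,-0.7,-0.2]],"spin":[0.02,0.04,0.057,0.057,0.057,0.057,0.057],"jaw":[85,85,85,85,85,85,85]}'
```

```text
time_s: 0.8
ee_pos: [0.3397, -0.4817, 0.2611]
tool_rot: [-3.142, 0.001, -0.0]
wrist_force: [-0.4, -0.1, -0.6]
gripper_width: 0.995
grasp_force: 0.0
```

```bash
python3 -m crank '{"offset":[[0.2,-0.3,-0.2],[0.4,-0.6,-0.4],[0.6,-0.9,-0.6],[0.6,-1,-0.6],[0.6,-1,-0.6],[0.6,-1,-0.6]],"spin":[0,0,0,0,0,0],"jaw":[85,85,85,85,85,85]}'
cat > wl.py <<'E'
from station import r, optics
from h import *
def look(name):
    o=r.get_obs();c=optics.read_camera("wrist");c["world_from_camera"]=tool(o)@c["mount"]
    cv2.imwrite(f"pics/{name}.png",c["pixels"][:,:,::-1]);np.savez(name+".npz",**c);return c
E
python3 - <<'E'
from wl import *
c=look("w1");print(c["fx"],np.round(c["mount"],3).tolist())
P=W(c);print(np.round([P[10,10],P[10,550],P[410,10],P[410,550]],3).tolist())
E
```

```text
time_s: 1.4
ee_pos: [0.4304, -0.3315, 0.3515]
tool_rot: [3.141, -0.0, 0.001]
wrist_force: [-0.0, -0.4, 0.0]
gripper_width: 0.994
grasp_force: 0.0
291.1211341295835 [[0.0, -0.958, -0.288, 0.075], [1.0, 0.0, -0.0, 0.001], [0.0, -0.288, 0.958, -0.143], [0.0, 0.0, 0.0, 1.0]]
[[0.66, 0.056, 0.01], [0.664, -0.73, -0.001], [0.443, -0.272, 0.445], [0.443, -0.393, 0.445]]
```

```bash
python3 -m crank '{"offset":[[0.2,-0.3,0],[0.4,-0.6,0],[0.5,-0.9,0],[0.5,-1,0],[0.5,-1,0],[0.5,-1,0]],"spin":[0,0,0,0,0,0],"jaw":[85,85,85,85,85,85]}'
python3 - <<'E'
from wl import *
look("w2")
E
python3 -m crank '{"offset":[[0,-0.3,0.1],[0,-0.6,0.2],[0,-0.8,0.3],[0,-0.8,0.3],[0,-0.8,0.3],[0,-0.8,0.3]],"spin":[0,0,0,0,0,0],"jaw":[85,85,85,85,85,85]}'
python3 - <<'E'
from wl import *
look("w3")
a=cv2.imread("pics/w3.png");cv2.imwrite("pics/w3b.png",cv2.resize(a,(800,600),interpolation=2))
E
```

```text
time_s: 2.05
ee_pos: [0.5048, -0.1827, 0.3506]
tool_rot: [3.142, 0.001, -0.002]
wrist_force: [-0.3, -0.8, 0.2]
gripper_width: 0.993
grasp_force: 0.0
time_s: 2.7
ee_pos: [0.5055, -0.0631, 0.3066]
tool_rot: [3.141, -0.0, -0.002]
wrist_force: [-0.0, -0.5, -1.2]
gripper_width: 1.001
grasp_force: 0.0
```

View pics/w3b.png

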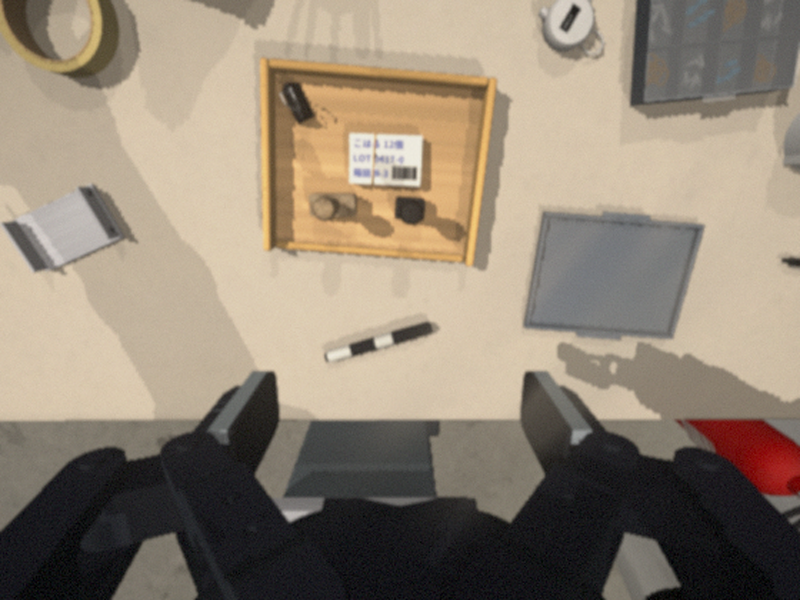

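View pics/w2.png

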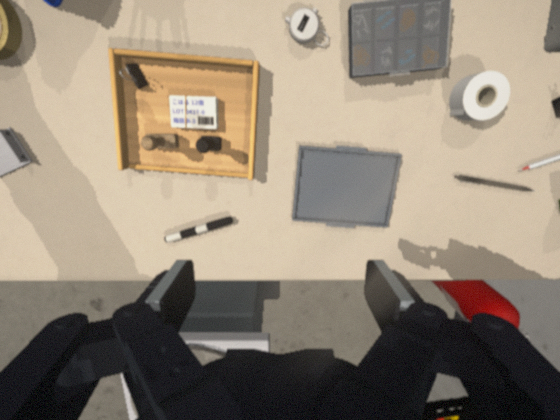

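w3b (800×600) shows the wood stamp top at (322,206), the black stamp top at (409,207), the bundle with corners (349,133)–(423,187) and the tray at (614,272). The cradle is at (64,228), turned about 20°, and the marker at (380,342). w2 shows the same layout with the full tray.

```bash
cat > m.py <<'E'
from h import *
def rect(q):
    (cx,cy),(w,h),a=cv2.minAreaRect((q[:,:2]*1000).astype(np.float32));return np.round([cx,cy,w,h,a],1).tolist()
def comp(P,m,c=None):
    n,L,st,_=cv2.connectedComponentsWithStats(m.astype(np.uint8));i=1+np.argmax(st[1:,4]);return P[L==i]
if __name__=="__main__":
  for nm in ("top0","side0","w2","w3"):
    c=dict(np.load(nm+".npz"));P=W(c);x,y,z=np.moveaxis(P,-1,0);hsv=cv2.cvtColor(c["pixels"],cv2.COLOR_RGB2HSV);S,V=hsv[...,1],hsv[...,2]
    print(nm)
    for n,X,Y in (("blk",.545,-.076),("wood",.548,.002)):
        q=P[(np.hypot(x-X,y-Y)<.022)&(z>.066)&(z<.09)]; print(" ",n,np.round(q.mean(0)*1000,1),len(q),np.round(np.percentile(q[:,2],50)*1000,1))
        q=P[(np.hypot(x-X,y-Y)<.04)&(z>.013)&(z<.035)&(x<.575)&((V<60) if n=="blk" else True)]; print("   base",len(q),rect(q) if len(q)>5 else "")
    m=(abs(x-.595)<.06)&(abs(y+.04)<.07)&(z>.01)&(z<.035)&(S<75)&(V>110)
    m&=x>.565
    q=comp(P,m);print("  bundle",rect(q),np.median(q[:,2]).round(4),len(q))
    m=(abs(x-.47)<.1)&(abs(y+.3)<.13)&(V<150)&(z<.03)&(S>20)&(hsv[...,0]>90)&(hsv[...,0]<135)
    q=comp(P,m);print("  tray",rect(q),np.median(q[:,2]).round(4),len(q))
    m=(abs(x-.525)<.09)&(abs(y-.29)<.09)&(z>.002)&(z<.03)&(S<45)
    if m.sum()>50:
        q=comp(P,m);print("  cradle",rect(q),len(q)); q=q[(z[m][:1]>-1).repeat(len(q))]; 
        for hh in (.012,): k=P[m&(z>hh)]; print("   cheeks",rect(k),len(k))
    m=(abs(x-.58)<.14)&(abs(y+.03)<.15)&(z>.024)&(z<.034)&(S>75)
    q=P[m];print("  caddywalls",rect(q),len(q))
E
python3 m.py
```

```text
top0
  blk [545.  -71.7  75. ] 62 75.8
   base 47 [543.5, -71.4, 23.7, 18.6, 80.2]
  wood [548.6   5.2  75.2] 61 76.0
   base 128 [556.1, -0.7, 36.4, 58.5, 1.9]
  bundle [592.8, -48.1, 71.2, 46.8, 87.8] 0.0212 442
  tray [529.2, -224.6, 1.2, 6.3, 53.1] 0.004 3
  cradle [537.2, 294.7, 115.8, 114.4, 20.7] 939
   cheeks [524.3, 290.5, 56.0, 98.1, 22.1] 99
  caddywalls [583.4, -36.7, 215.6, 175.4, 85.3] 614
side0
  blk [544.5 -78.5  73.7] 75 74.4
   base 98 [545.8, -78.2, 29.8, 18.5, 87.1]
  wood [548.   -1.5  73.4] 74 73.8
   base 115 [551.5, -3.3, 32.6, 64.4, 21.6]
  bundle [590.8, -50.5, 75.0, 46.9, 88.1] 0.0206 476
  tray [467.9, -214.6, 3.9, 2.7, 5.8] 0.0046 5
  cradle [515.8, 300.4, 71.5, 134.0, 22.7] 557
   cheeks [522.4, 286.9, 54.6, 101.9, 21.7] 150
  caddywalls [583.2, -40.1, 223.6, 175.0, 85.7] 955
w2
  blk [548.6 -75.8  75.4] 192 76.4
   base 57 [548.8, -79.5, 18.8, 14.8, 85.3]
  wood [5.523e+02 4.000e-01 7.510e+01] 207 76.2
   base 317 [557.8, -1.7, 33.3, 53.7, 0.2]
  bundle [594.7, -50.3, 71.3, 47.5, 88.3] 0.0213 1475Traceback (most recent call last):
  File "m.py", line 17, in <module>
    q=comp(P,m);print("  tray",rect(q),np.median(q[:,2]).round(4),len(q))
  File "m.py", line 5, in comp
    n,L,st,_=cv2.connectedComponentsWithStats(m.astype(np.uint8));i=1+np.argmax(st[1:,4]);return P[L==i]
                                                                      ~~~~~~~~~^^^^^^^^^^
    return _wrapfunc(a, 'argmax', axis=axis, out=out, **kwds)
    return bound(*args, **kwds)
ValueError: attempt to get argmax of an empty sequence
```

Run:
```python
from m import *
for nm in ("top0","side0","w1","w2","w3"):
    c=dict(np.load(nm+".npz"));P=W(c);x,y,z=np.moveaxis(P,-1,0);V=c["pixels"].max(-1);S=cv2.cvtColor(c["pixels"],cv2.COLOR_RGB2HSV)[...,1]
    print(nm)
    m=(abs(x-.48)<.11)&(abs(y+.3)<.13)&(V<135)&(z<.03)&(z>-.02)
    q=comp(P,m);print("  tray",rect(q),np.median(q[:,2]).round(4),len(q))
    if nm!="w1":
        m=(abs(x-.525)<.06)&(abs(y-.29)<.065)&(z>.011)&(z<.03)
        k=P[m]; print("  cheeks",rect(k),len(k),k[:,2].max().round(4))
    if nm[0]=="w":
        m=(abs(x-.593)<.06)&(abs(y+.05)<.06)&(z>.01)&(z<.035)&(S<75)&(V>110)&(x>.565)
        q=comp(P,m);print("  bundle",rect(q),np.median(q[:,2]).round(4))
        for n,X,Y in (("blk",.545,-.076),("wood",.548,.002)):
            q=P[(np.hypot(x-X,y-Y)<.022)&(z>.07)&(z<.09)]
            print("  ",n,rect(q),np.median(q[:,2]).round(4))
```

```text
top0
  tray [470.0, -294.5, 177.9, 145.7, 86.0] 0.0044 3394
  cheeks [524.3, 290.5, 56.0, 98.1, 22.1] 102 0.0254
side0
  tray [467.2, -297.2, 178.3, 141.8, 85.3] 0.0042 5748
  cheeks [522.4, 286.9, 54.6, 101.9, 21.7] 158 0.0276
w1
  tray [471.4, -296.6, 168.5, 135.3, 85.6] 0.0057 2119
  bundle [594.7, -50.2, 72.2, 47.2, 88.1] 0.0213
   blk [547.9, -75.4, 18.9, 20.1, 36.8] 0.0763
   wood [552.0, 1.5, 20.4, 19.6, 49.4] 0.0763
w2
  tray [473.9, -294.9, 172.1, 134.3, 87.0] 0.0048 6704
  cheeks [543.5, 245.2, 54.7, 6.4, 21.0] 288 0.0239
  bundle [594.7, -50.3, 71.3, 47.5, 88.3] 0.0213
   blk [548.4, -75.5, 21.2, 18.6, 5.7] 0.0765
   wood [551.9, 1.9, 20.4, 19.5, 89.2] 0.0764
w3
  tray [473.5, -293.5, 169.1, 136.9, 85.5] 0.0047 8786
  cheeks [526.6, 288.4, 55.7, 99.6, 22.0] 644 0.0249
  bundle [594.7, -50.6, 69.6, 46.8, 87.9] 0.0213
   blk [548.0, -73.5, 20.4, 20.5, 1.2] 0.0765
   wood [552.0, 2.8, 20.3, 20.1, 89.5] 0.0765
```

```bash
python3 -m crank '{"offset":[[0.1,0.03,0.3],[0.2,0.06,0.5],[0.283,0.08,0.71],[0.283,0.08,0.71],[0.283,0.08,0.71],[0.283,0.08,0.71]],"spin":[0,0,0,0,0,0],"jaw":[50,50,50,50,50,50]}'
python3 - <<'E'
from wl import *
from m import rect
c=look("w4");P=W(c);x,y,z=np.moveaxis(P,-1,0);S=cv2.cvtColor(c["pixels"],cv2.COLOR_RGB2HSV)[...,1];V=c["pixels"].max(-1)
for n,X,Y in (("blk",.548,-.075),("wood",.552,.0015)):
    q=P[(np.hypot(x-X,y-Y)<.022)&(z>.071)&(z<.09)];print(n,rect(q),np.round(q.mean(0),4))
    q=P[(abs(x-X)<.017)&(abs(y-Y)<.035)&(z>.018)&(z<.03)];print(" base",rect(q),np.median(q[:,2]))
q=P[(abs(x-.593)<.06)&(abs(y+.05)<.06)&(z>.01)&(z<.035)&(S<75)&(V>110)&(x>.565)];print("bundle",rect(q),np.median(q[:,2]))
E
```

```text
time_s: 3.35
ee_pos: [0.5482, -0.0733, 0.2016]
tool_rot: [3.141, -0.002, -0.0]
wrist_force: [0.1, 0.4, -0.1]
gripper_width: 0.586
grasp_force: 0.0
blk [548.8, -74.3, 20.3, 20.2, 70.7] [ 0.5497 -0.0741  0.076 ]
 base [548.7, -74.1, 30.1, 21.6, 86.0] 0.02685713954433827
wood [552.7, 2.4, 19.7, 18.6, 1.6] [0.5534 0.0019 0.0761]
 base [552.6, 3.0, 45.9, 21.2, 89.0] 0.026780959567438728
bundle [594.9, -50.2, 70.6, 47.1, 88.3] 0.021221123465016367
```

View pics/w4.png

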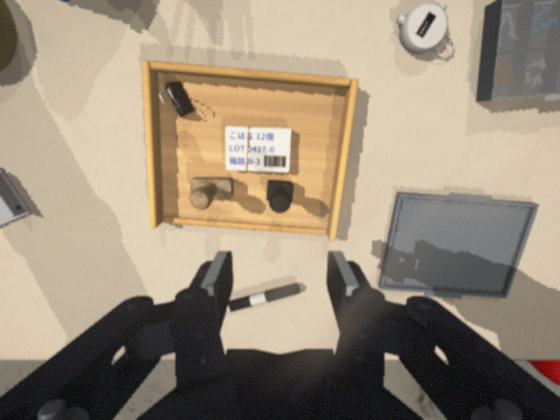

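w4: black stamp top at (280,200), wood stamp at (203,197), bundle centred at (258,149), and fingers open on both sides. The base rectangles match 22×30 and 22×46 mm, so I'm descending on the black stamp.

```bash
python3 -m crank '{"offset":[[0,0,0.25],[0,0,0.5],[0,0,0.75],[0,0,0.9],[0,0,0.9],[0,0,0.9],[0,0,0.9]],"spin":[0,0,0,0,0,0,0],"jaw":[50,50,50,50,50,50,50]}'; python3 -c "
from station import r
print(r.get_obs()['ee_pos'])"
```

```text
time_s: 4.1
ee_pos: [0.549, -0.073, 0.0669]
tool_rot: [3.141, -0.003, 0.0]
wrist_force: [0.3, 0.1, 0.5]
gripper_width: 0.581
grasp_force: 0.0
[ 0.54901014 -0.07301036  0.06694212]
```

```bash
python3 -m crank '{"offset":[[0,0.008,0.1],[0,0.008,0.205],[0,0.008,0.205],[0,0.008,0.205],[0,0.008,0.205],[0,0.008,0.205],[0,0.008,0.205],[0,0.008,0.205],[0,0.008,0.205],[0,0.008,0.205]],"spin":[0,0,0,0,0,0,0,0,0,0],"jaw":[50,50,40,32,28,25,23,21,18,15]}' 30
python3 -m crank '{"offset":[[0,0,0],[0,0,0],[0,0,0],[0,0,0]],"spin":[0,0,0,0],"jaw":[10,10,10,10]}' 40
```

```text
time_s: 5.1
ee_pos: [0.5481, -0.0741, 0.0346]
tool_rot: [3.142, -0.001, 0.001]
wrist_force: [-0.7, 0.0, 7.3]
gripper_width: 0.248
grasp_force: 29.0
time_s: 5.5
ee_pos: [0.5482, -0.0741, 0.0346]
tool_rot: [3.142, -0.001, 0.001]
wrist_force: [-1.4, 1.5, 6.7]
gripper_width: 0.246
grasp_force: 38.7
```

```bash
python3 -m crank '{"offset":[[0,0,-0.1],[0,0,-0.3],[0,0,-0.5],[0,0,-0.667],[-0.1,0.3,-0.667],[-0.2,0.5,-0.667],[-0.3,0.75,-0.667],[-0.4,0.95,-0.667],[-0.4,1,-0.667],[-0.4,1,-0.667]],"spin":[0,0,0,0,0,0,0,0,0,0],"jaw":[10,10,10,10,10,10,10,10,10,10]}'
python3 -m crank '{"offset":[[0,0.2,0],[-0.1,0.4,0],[-0.11,0.6,0],[-0.11,0.747,0],[-0.11,0.747,0],[-0.11,0.747,0],[-0.11,0.747,0],[-0.11,0.747,0]],"spin":[0,0,0,0,0,0,0,0],"jaw":[10,10,10,10,10,10,10,10]}'
```

```text
time_s: 6.5
ee_pos: [0.4877, -0.2253, 0.135]
tool_rot: [3.141, -0.001, -0.002]
wrist_force: [0.2, 0.5, 0.0]
gripper_width: 0.249
grasp_force: 39.2
time_s: 7.3
ee_pos: [0.472, -0.3348, 0.1343]
tool_rot: [-3.141, -0.0, 0.003]
wrist_force: [-0.5, -0.1, 0.1]
gripper_width: 0.245
grasp_force: 39.3
```

```bash
python3 -m crank '{"offset":[[0,0,0.2],[0,0,0.4],[0,0,0.55],[0,0,0.61],[0,0,0.64],[0,0,0.66],[0,0,0.66],[0,0,0.66],[0,0,0.66]],"spin":[0,0,0,0,0,0,0,0,0],"jaw":[10,10,10,10,10,10,10,10,10]}'
```

```text
time_s: 8.2
ee_pos: [0.4718, -0.3364, 0.0359]
tool_rot: [3.141, -0.001, 0.001]
wrist_force: [-0.7, -0.2, -1.7]
gripper_width: 0.246
grasp_force: 39.3
```

```bash
python3 -m crank '{"offset":[[0,0,0.005],[0,0,0.011],[0,0,0.011],[0,0,0.011]],"spin":[0,0,0,0],"jaw":[10,10,10,10]}'
```

```text
time_s: 8.6
ee_pos: [0.4716, -0.3363, 0.0337]
tool_rot: [3.141, -0.0, 0.001]
wrist_force: [0.4, 0.4, 3.5]
gripper_width: 0.243
grasp_force: 39.7
```

```bash
python3 -m crank '{"offset":[[0,0,0],[0,0,0],[0,0,0],[0,0,0],[0,0,-0.2],[0,0,-0.4],[0,0,-0.667],[0,0,-0.667],[0,0,-0.667]],"spin":[0,0,0,0,0,0,0,0,0],"jaw":[24,30,40,50,50,50,50,50,50]}'
python3 -m crank '{"offset":[[0.1,-0.3,0],[0.2,-0.6,0],[0.3,-0.9,0],[0.3,-1,0],[0.3,-1,0],[0.3,-1,0]],"spin":[0,0,0,0,0,0],"jaw":[50,50,50,50,50,50]}'
python3 -m crank '{"offset":[[0.1,-0.3,0],[0.2,-0.6,0],[0.24,-0.9,0],[0.24,-1,0],[0.24,-1,0],[0.24,-1,0]],"spin":[0,0,0,0,0,0],"jaw":[50,50,50,50,50,50]}'
```

```text
time_s: 9.5
ee_pos: [0.4718, -0.3365, 0.1344]
tool_rot: [3.141, -0.002, 0.0]
wrist_force: [-0.1, 0.4, 0.1]
gripper_width: 0.584
grasp_force: 0.0
time_s: 10.1
ee_pos: [0.5157, -0.1868, 0.1328]
tool_rot: [3.142, 0.001, 0.001]
wrist_force: [0.0, 0.3, -1.0]
gripper_width: 0.584
grasp_force: 0.0
time_s: 10.7
ee_pos: [0.552, -0.0382, 0.1332]
tool_rot: [3.141, 0.001, -0.001]
wrist_force: [0.6, 0.6, 1.0]
gripper_width: 0.587
grasp_force: 0.0
```

Run:
```python
from wl import *
from m import rect
c=look("w5");P=W(c);x,y,z=np.moveaxis(P,-1,0)
X,Y=.5527,.0026
q=P[(np.hypot(x-X,y-Y)<.022)&(z>.071)&(z<.09)];print(rect(q))
q=P[(abs(x-X)<.017)&(abs(y-Y)<.035)&(z>.018)&(z<.03)];print(" base",rect(q),np.median(q[:,2]))
q=P[(abs(x-.4716)<.05)&(abs(y+.3363)<.05)&(z>.065)];print("blk",rect(q) if len(q) else 0, q[:,2].max() if len(q) else 0)
```

```text
[552.9, 2.6, 19.9, 19.1, 89.9]
 base [552.4, 3.0, 45.8, 21.9, 89.6] 0.02680180165574292
blk 0 0
```

```bash
python3 -m crank '{"offset":[[0.004,-0.273,0],[0.004,-0.273,0],[0.004,-0.273,0],[0.004,-0.273,0.2],[0.004,-0.273,0.4],[0.004,-0.273,0.45],[0.004,-0.273,0.45],[0.004,-0.273,0.45]],"spin":[0,0,0,0,0,0,0,0],"jaw":[50,50,50,50,50,50,50,50]}'
python3 - <<'E'
from station import optics
from h import *
P=W(optics.read_camera("top"));q=P[(abs(P[...,0]-.47)<.05)&(abs(P[...,1]+.336)<.05)&(P[...,2]>.06)];print(len(q),q.mean(0))
E
```

```text
time_s: 11.55
ee_pos: [0.5534, 0.0041, 0.067]
tool_rot: [3.142, -0.001, -0.0]
wrist_force: [-0.7, 0.3, 0.3]
gripper_width: 0.585
grasp_force: 0.0
69 [ 0.46881858 -0.33204912  0.07312197]
```

```bash
python3 -m crank '{"offset":[[-0.003,0.007,0.1],[-0.003,0.007,0.216],[-0.003,0.007,0.216],[-0.003,0.007,0.216],[-0.003,0.007,0.216],[-0.003,0.007,0.216],[-0.003,0.007,0.216],[-0.003,0.007,0.216],[-0.003,0.007,0.216],[-0.003,0.007,0.216]],"spin":[0,0,0,0,0,0,0,0,0,0],"jaw":[50,50,40,32,28,25,23,21,18,15]}' 30
python3 -m crank '{"offset":[[0,0,0],[0,0,0],[0,0,0],[0,0,0]],"spin":[0,0,0,0],"jaw":[10,10,10,10]}' 40
```

```text
time_s: 12.6
ee_pos: [0.5527, 0.0038, 0.0342]
tool_rot: [-3.142, -0.001, 0.001]
wrist_force: [-0.2, -0.4, 7.2]
gripper_width: 0.247
grasp_force: 29.0
time_s: 13.0
ee_pos: [0.5528, 0.0038, 0.0342]
tool_rot: [-3.142, -0.001, 0.001]
wrist_force: [-1.2, 0.7, 8.4]
gripper_width: 0.243
grasp_force: 38.7
```

```bash
python3 -m crank '{"offset":[[0,0,-0.1],[0,0,-0.3],[0,0,-0.5],[0,0,-0.667],[-0.1,0.3,-0.667],[-0.2,0.5,-0.667],[-0.3,0.75,-0.667],[-0.4,0.95,-0.667],[-0.4,1,-0.667],[-0.4,1,-0.667]],"spin":[0,0,0,0,0,0,0,0,0,0],"jaw":[10,10,10,10,10,10,10,10,10,10]}'
python3 -m crank '{"offset":[[0,0.2,0],[-0.1,0.4,0],[-0.139,0.6,0],[-0.139,0.732,0],[-0.139,0.732,0],[-0.139,0.732,0],[-0.139,0.732,0.2],[-0.139,0.732,0.4],[-0.139,0.732,0.6],[-0.139,0.732,0.6]],"spin":[0,0,0,0,0,0,0,0,0,0],"jaw":[10,10,10,10,10,10,10,10,10,10]}'
```

```text
time_s: 14.0
ee_pos: [0.4924, -0.1475, 0.1346]
tool_rot: [3.141, -0.001, -0.002]
wrist_force: [0.4, 1.1, -1.1]
gripper_width: 0.251
grasp_force: 39.2
time_s: 15.0
ee_pos: [0.4705, -0.2532, 0.0409]
tool_rot: [-3.139, 0.005, 0.003]
wrist_force: [0.1, 1.0, 0.3]
gripper_width: 0.243
grasp_force: 39.2
```

```bash
python3 -m crank '{"offset":[[0,0,0],[0,0,0.02],[0,0,0.04],[0,0,0.05],[0,0,0.05],[0,0,0.05]],"spin":[0,0,0,0,0,0],"jaw":[10,10,10,10,10,10]}'
```

```text
time_s: 15.6
ee_pos: [0.4718, -0.2562, 0.0364]
tool_rot: [3.141, -0.0, 0.0]
wrist_force: [0.5, 0.1, 0.0]
gripper_width: 0.249
grasp_force: 39.2
```

```bash
python3 -m crank '{"offset":[[0,0,0.01],[0,0,0.02],[0,0,0.02],[0,0,0.02]],"spin":[0,0,0,0],"jaw":[10,10,10,10]}'
```

```text
time_s: 16.0
ee_pos: [0.4718, -0.2561, 0.0332]
tool_rot: [3.142, -0.0, 0.001]
wrist_force: [-0.4, 0.3, 3.8]
gripper_width: 0.245
grasp_force: 39.6
```

```bash
python3 -m crank '{"offset":[[0,0,0],[0,0,0],[0,0,0],[0,0,0],[0,0,-0.2],[0,0,-0.4],[0,0,-0.667],[0,0,-0.8],[0,0,-0.8]],"spin":[0,0,0,0,0,0,0,0,0],"jaw":[24,30,40,50,50,50,50,60,70]}'
python3 - <<'E'
from station import optics,r
from h import *
P=W(optics.read_camera("top"))
for Y in(-.336,-.256): q=P[(abs(P[...,0]-.47)<.03)&(abs(P[...,1]-Y)<.03)&(P[...,2]>.06)&(P[...,2]<.09)];print(len(q),q.mean(0))
print(np.round(r.get_obs()["joints"],2))
E
```

```text
time_s: 16.9
ee_pos: [0.4731, -0.2568, 0.1562]
tool_rot: [3.14, -0.004, 0.0]
wrist_force: [0.3, 0.0, -0.1]
gripper_width: 0.818
grasp_force: 0.0
0 [nan nan nan]
52 [ 0.46623781 -0.25297837  0.07346481]
[ 0.52  0.3  -0.17  1.98  0.07  0.87 -1.25]<stdin>:4: RuntimeWarning: Mean of empty slice.
  ret = um.true_divide(
```

```bash
python3 -m crank '{"offset":[[0.1,-0.1,0],[0.2,-0.3,0],[0.3,-0.5,0],[0.5,-0.7,0],[0.7,-0.9,0],[0.82,-1,0],[0.82,-1,0],[0.82,-1,0],[0.82,-1,0],[0.82,-1,0]],"spin":[-0.02,-0.04,-0.06,-0.08,-0.1,-0.12,-0.14,-0.16,-0.18,-0.2],"jaw":[70,70,70,70,70,70,70,70,70,70]}'
python3 -m crank '{"offset":[[0,0,0],[0,0,0],[0,0,0],[0,0,0],[0,0,0]],"spin":[-0.02,-0.045,-0.045,-0.045,-0.045],"jaw":[70,70,70,70,70]}'
python3 - <<'E'
from station import r
from wl import *
from m import rect
o=r.get_obs();print(o["ee_pos"],o["tool_rot"])
c=look("w6");P=W(c);x,y,z=np.moveaxis(P,-1,0);S=cv2.cvtColor(c["pixels"],cv2.COLOR_RGB2HSV)[...,1];V=c["pixels"].max(-1)
q=P[(abs(x-.593)<.06)&(abs(y+.05)<.06)&(z>.01)&(z<.035)&(S<75)&(V>110)&(x>.565)];print("bundle",rect(q),np.median(q[:,2]))
t=tool(o)[:3,:3];d=np.array([.5949,-.0502,0])-o["ee_pos"];print("tool delta/.15",(t.T@d/.15).round(4))
P=W(optics.read_camera("top"))
for Y in(-.336,-.256): q=P[(abs(P[...,0]-.47)<.03)&(abs(P[...,1]-Y)<.03)&(P[...,2]>.06)&(P[...,2]<.09)];print(len(q),q.mean(0))
E
```

```text
time_s: 17.95
ee_pos: [0.594, -0.1058, 0.1517]
tool_rot: [-3.14, -0.0, 1.263]
wrist_force: [-0.2, -0.2, -0.5]
gripper_width: 0.818
grasp_force: 0.0
time_s: 18.45
ee_pos: [0.5944, -0.106, 0.1527]
tool_rot: [-3.141, -0.0, 1.536]
wrist_force: [0.6, 0.7, 0.3]
gripper_width: 0.82
grasp_force: 0.0
[ 0.59441739 -0.10597828  0.15272857] [-3.14098500e+00 -2.52780842e-04  1.53639142e+00]
bundle [595.6, -49.8, 70.7, 46.8, 87.6] 0.02117789515041446
tool delta/.15 [ 0.3715 -0.009   1.0183]
0 [nan nan nan]
0 [nan nan nan]<stdin>:9: RuntimeWarning: Mean of empty slice.
  ret = um.true_divide(
```

Run:
```python
from station import optics
from h import *
c=optics.read_camera("side");cv2.imwrite("pics/s2.png",cv2.resize(c["pixels"][150:400,150:400,::-1],None,fx=2,fy=2))
P=W(c)
for Y in(-.336,-.256): q=P[(abs(P[...,0]-.47)<.03)&(abs(P[...,1]-Y)<.03)&(P[...,2]>.06)&(P[...,2]<.09)];print(len(q),q.mean(0))
```

```text
137 [ 0.46878307 -0.34130243  0.07208538]
122 [ 0.4678503  -0.26109668  0.07151129]
```

View pics/s2.png

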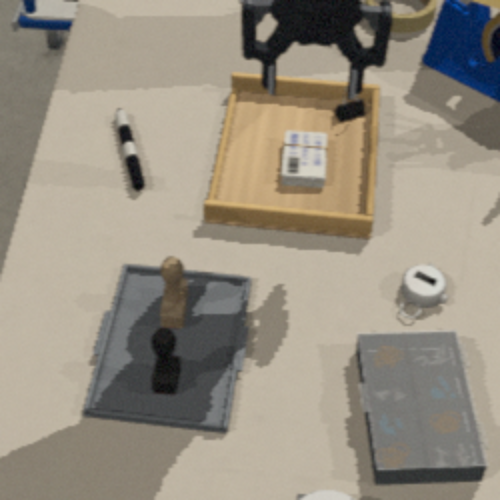

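s2 shows both stamps upright in the tray, the black one's top at about (164,340) and the wood's at (172,268) in the crop. The bundle at (303,160) is alone with the clip in the caddy. Next I descend on the bundle.

```bash
python3 -m crank '{"offset":[[0.2,0,0],[0.372,-0.007,0],[0.372,-0.007,0],[0.372,-0.007,0.3],[0.372,-0.007,0.6],[0.372,-0.007,0.68],[0.372,-0.007,0.68],[0.372,-0.007,0.68]],"spin":[0,0,0,0,0,0,0,0],"jaw":[70,70,70,70,70,70,70,70]}'
python3 - <<'E'
from station import r
from h import *
o=r.get_obs();print(o["ee_pos"],o["tool_rot"]);t=tool(o)[:3,:3];d=np.array([.5952,-.0502,.007])-o["ee_pos"];print((t.T@d/.15).round(4))
E
```

```text
time_s: 19.4
ee_pos: [0.5962, -0.0502, 0.0527]
tool_rot: [3.14, -0.0, 1.54]
wrist_force: [-0.2, 0.6, -0.1]
gripper_width: 0.824
grasp_force: 0.0
[ 0.59624972 -0.05018019  0.05273322] [ 3.14015089e+00 -1.03190686e-04  1.53969558e+00]
[-0.0004 -0.0074  0.3049]
```

```bash
python3 -m crank '{"offset":[[0,-0.006,0.1],[0,-0.006,0.2],[0,-0.006,0.28],[0,-0.006,0.3],[0,-0.006,0.3],[0,-0.006,0.3]],"spin":[0,0,0,0,0,0],"jaw":[70,70,70,70,65,60]}'
python3 -m crank '{"offset":[[0,0,0],[0,0,0],[0,0,0],[0,0,0],[0,0,0],[0,0,0],[0,0,0],[0,0,0]],"spin":[0,0,0,0,0,0,0,0],"jaw":[57,54,51,48,45,42,38,38]}' 40
```

```text
time_s: 20.0
ee_pos: [0.5946, -0.05, 0.0064]
tool_rot: [3.141, -0.0, 1.54]
wrist_force: [-0.3, -0.4, 0.3]
gripper_width: 0.703
grasp_force: 0.0
time_s: 20.8
ee_pos: [0.5945, -0.0502, 0.0065]
tool_rot: [3.141, 0.0, 1.54]
wrist_force: [-1.1, -0.4, 5.6]
gripper_width: 0.514
grasp_force: 41.0
```

```bash
python3 -m crank '{"offset":[[0,0,-0.1],[0,0,-0.3],[0,0,-0.5],[0,0,-0.7],[0.2,-0.1,-0.8],[0.4,-0.2,-0.8],[0.7,-0.3,-0.8],[0.9,-0.4,-0.8],[1,-0.5,-0.8],[1,-0.5,-0.8]],"spin":[0,0,0,0,0,0,0,0,0,0],"jaw":[38,38,38,38,38,38,38,38,38,38]}'
python3 -m crank '{"offset":[[0.2,0,0],[0.4,0,0],[0.5,0,0],[0.5,0,0],[0.5,0,0],[0.5,0,0]],"spin":[-0.02,-0.04,-0.066,-0.066,-0.066,-0.066],"jaw":[38,38,38,38,38,38]}'
python3 - <<'E'
from wl import *
from m import rect
c=look("w7");P=W(c);x,y,z=np.moveaxis(P,-1,0)
near=(abs(x-.525)<.065)&(abs(y-.29)<.07)
for lo in (.011,.017):
    q=P[near&(z>lo)&(z<.03)];print("cheeks",rect(q),len(q),q[:,2].max())
u=np.array([-np.sin(np.radians(22)),np.cos(np.radians(22))])
s=(q[:,:2]-[.525,.2885])@u
for k in (s>0,s<0): print(rect(q[k]),k.sum())
q=P[near&(z<.0085)&(z>.0025)];print("plate",rect(q),np.median(q[:,2]))
o=r.get_obs();print(o["ee_pos"],o["tool_rot"])
E
```

```text
time_s: 21.8
ee_pos: [0.5224, 0.1049, 0.1273]
tool_rot: [3.141, -0.0, 1.544]
wrist_force: [0.7, -0.9, -0.9]
gripper_width: 0.514
grasp_force: 41.1
time_s: 22.4
ee_pos: [0.5266, 0.1757, 0.1264]
tool_rot: [-3.141, 0.001, 1.951]
wrist_force: [-0.7, -0.2, -0.4]
gripper_width: 0.51
grasp_force: 41.1
cheeks [527.3, 288.4, 55.6, 97.2, 22.3] 1180 0.024576275511261014
cheeks [527.1, 289.0, 55.6, 95.9, 22.3] 942 0.024576275511261014
[509.7, 331.1, 55.6, 4.9, 22.7] 606
[544.6, 246.3, 55.6, 3.4, 21.8] 336
plate [525.3, 293.0, 122.4, 119.3, 86.3] 0.004408801848935218
[0.52661373 0.17571904 0.12632734] [-3.14145696e+00  5.74016886e-04  1.95103872e+00]
```

View pics/w7.png

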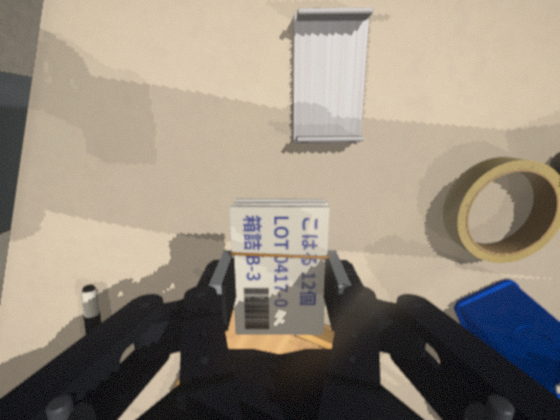

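w7 shows the bundle held straight between the fingers, centred at about (280,267). The cradle is ahead at (331,75), with its near cheek at row ~138 and far cheek at row ~13.

Run:
```python
from m import *
c=dict(np.load("w7.npz"));P=W(c);x,y,z=np.moveaxis(P,-1,0);V=c["pixels"].min(-1)
q=P[(np.hypot(x-.5266,y-.1757)<.06)&(z>.134)&(z<.15)&(V>90)];print("bundle",rect(q),np.median(q[:,2]),len(q))
from station import r
o=r.get_obs();t=tool(o)[:3,:3];e=o["ee_pos"];print(e,o["tool_rot"][2]*57.2958)
print("bundle-tcp tool",t.T@(np.r_[np.array(rect(q)[:2])/1000,0]-[.5266,.1757,0]))
print((t.T@(np.array([.5272,.2887,.05])-e)/.15).round(4))
```

```text
bundle [531.4, 177.5, 64.3, 71.3, 22.6] 0.14090316224248056 11230
[0.52661373 0.17571904 0.12632734] 111.78632434681226
bundle-tcp tool [-1.10064218e-04  5.12522053e-03 -6.32288305e-07]
[0.6982 0.2832 0.5084]
```

```bash
python3 -m crank '{"offset":[[0.2,0.1,0],[0.4,0.2,0],[0.6,0.283,0],[0.698,0.283,0],[0.698,0.283,0],[0.698,0.283,0.2],[0.698,0.283,0.4],[0.698,0.283,0.51],[0.698,0.283,0.51],[0.698,0.283,0.51]],"spin":[-0.0014,-0.0014,-0.0014,-0.0014,-0.0014,-0.0014,-0.0014,-0.0014,-0.0014,-0.0014],"jaw":[38,38,38,38,38,38,38,38,38,38]}'
python3 - <<'E'
from wl import *
from m import rect
c=look("w8");P=W(c);x,y,z=np.moveaxis(P,-1,0);V=c["pixels"].min(-1)
o=r.get_obs();t=tool(o)[:3,:3];e=np.array(o["ee_pos"]);print(e,o["tool_rot"][2]*57.2958)
print((t.T@(np.array([.5272,.2887,.0062])-e)/.15).round(4))
for n,a,lo,hi in(("bundle",45,.055,.075),("cheeks",65,.012,.03)):
    q=P[(np.hypot(x-.5272,y-.2887)<a/1000)&(z>lo)&(z<hi)]
    s=(q-e)@t; print(n,len(q),np.percentile(s[:,0],[0.5,2,50,98,99.5]).round(4),rect(q))
E
```

```text
time_s: 23.45
ee_pos: [0.5269, 0.2897, 0.0504]
tool_rot: [3.141, 0.0, 1.963]
wrist_force: [0.8, 0.6, 0.9]
gripper_width: 0.512
grasp_force: 41.1
[0.52719045 0.29003038 0.05089977] 112.46110515140703
[-0.0082 -0.0037  0.298 ]
bundle 13306 [-0.0349 -0.0335  0.0054  0.0345  0.035 ] [528.1, 290.1, 71.6, 71.8, 22.0]
cheeks 857 [0.0429 0.043  0.0457 0.0479 0.0481] [509.7, 332.1, 55.1, 5.5, 22.2]
```

View pics/w8.png

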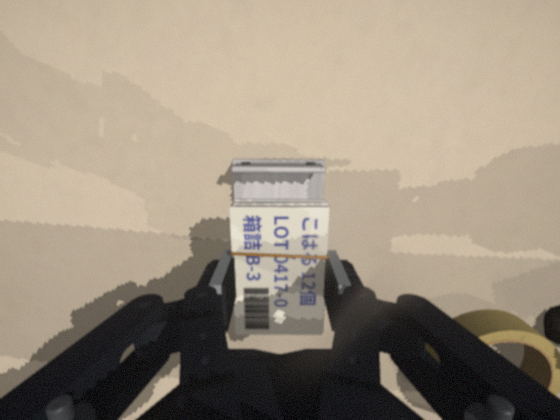

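w8: bundle directly over the cradle, with the far cheek at (278,165) parallel to the bundle's edge. The offsets are under 1 mm, so I'm lowering.

```bash
python3 -m crank '{"offset":[[-0.004,-0.002,0.1],[-0.004,-0.002,0.2],[-0.004,-0.002,0.25],[-0.004,-0.002,0.28],[-0.004,-0.002,0.28],[-0.004,-0.002,0.28]],"spin":[0,0,0,0,0,0],"jaw":[38,38,38,38,38,38]}'
python3 -m crank '{"offset":[[0,0,0.01],[0,0,0.017],[0,0,0.017],[0,0,0.017]],"spin":[0,0,0,0],"jaw":[38,38,38,38]}'
```

```text
time_s: 24.1
ee_pos: [0.5265, 0.2896, 0.0078]
tool_rot: [3.142, -0.0, 1.964]
wrist_force: [0.3, 1.3, -0.5]
gripper_width: 0.515
grasp_force: 41.1
time_s: 24.5
ee_pos: [0.5267, 0.2894, 0.0055]
tool_rot: [3.141, -0.0, 1.963]
wrist_force: [-1.5, -1.8, 4.5]
gripper_width: 0.517
grasp_force: 41.8
```

Contact at 4.5 N. Next: release, rise, back off and check.

```bash
python3 -m crank '{"offset":[[0,0,0],[0,0,0],[0,0,0],[0,0,0],[0,0,-0.1],[0,0,-0.3],[0,0,-0.6],[0,0,-0.8],[0,0,-0.8],[0,0,-0.8]],"spin":[0,0,0,0,0,0,0,0,0,0],"jaw":[48,54,60,62,62,62,62,62,62,62]}'
python3 -m crank '{"offset":[[-0.2,0,0],[-0.5,0,0],[-0.8,0,0],[-1,0,0],[-1,0,0],[-1,0,0]],"spin":[0.02,0.04,0.066,0.09,0.11,0.12],"jaw":[50,50,50,50,50,50]}'
python3 - <<'E'
from wl import *
from m import rect
c=look("w9")
a=c["pixels"][:,:,::-1];P=W(c);x,y,z=np.moveaxis(P,-1,0);S=cv2.cvtColor(c["pixels"],cv2.COLOR_RGB2HSV)[...,1]
q=P[(np.hypot(x-.5268,y-.2890)<.039)&(z>.016)&(z<.03)];print("bundle",rect(q),np.median(q[:,2]))
for n,s in(("far",1),("near",-1)):
    C=np.array([.5268,.2890])+s*.046*np.array([-.381,.925]);d=(P[...,:2]-C)@np.array([-.381,.925]);l=(P[...,:2]-C)@np.array([.925,.381])
    k=P[(abs(d)<.006)&(abs(l)<.035)&(z>.018)&(z<.03)];print(n,rect(k),len(k))
print(r.get_obs()["ee_pos"],r.get_obs()["tool_rot"],r.get_obs()["time_s"])
E
```

```text
time_s: 25.5
ee_pos: [0.5268, 0.2894, 0.1266]
tool_rot: [3.14, 0.0, 1.963]
wrist_force: [-0.5, -0.4, -0.5]
gripper_width: 0.727
grasp_force: 0.0
time_s: 26.1
ee_pos: [0.5836, 0.1492, 0.1242]
tool_rot: [-3.14, 0.001, 1.202]
wrist_force: [-0.2, 0.3, 0.2]
gripper_width: 0.587
grasp_force: 0.0
bundle [527.8, 289.3, 47.6, 71.6, 22.4] 0.020193095650542184
far [508.2, 330.4, 52.7, 5.4, 22.5] 616
near [544.6, 246.1, 55.8, 4.6, 22.2] 409
[0.58332875 0.15003284 0.12426897] [-3.14012994e+00  9.76923975e-04  1.20126718e+00] 26.15
```

View pics/w9.png

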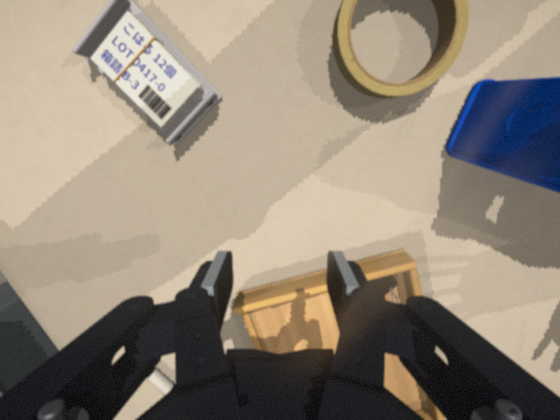

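w9: the bundle lies flat between the cheeks, centred at about (140,65). It measures (527.8,289.3), within about 1 mm of the cheeks' midpoint, at the same yaw. Back to the wood stamp now.

```bash
python3 -m crank '{"offset":[[-0.2,0,0],[-0.4,0,0],[-0.6,0.1,-0.07],[-0.8,0.1,-0.07],[-1,0.1,-0.07],[-1,0.1,-0.07],[-1,0.1,-0.07],[-1,0.1,-0.07],[-1,0.1,-0.07],[-1,0.1,-0.07]],"spin":[0.02,0.04,0.06,0.08,0.1,0.12,0.14,0.16,0.18,0.191],"jaw":[50,50,50,50,50,50,50,50,50,50]}'
python3 -m crank '{"offset":[[-0.1,0.3,0],[-0.2,0.6,0],[-0.3,0.9,0],[-0.3,1,0],[-0.3,1,0],[-0.3,1,0],[-0.3,1,0]],"spin":[0,0,0,0,0,0,0],"jaw":[50,50,50,50,50,50,50]}'
python3 - <<'E'
from wl import *
from m import rect
o=r.get_obs();print(o["ee_pos"],o["tool_rot"])
c=look("w10");P=W(c);x,y,z=np.moveaxis(P,-1,0)
for Y in (-.2561,-.3363):
    q=P[(np.hypot(x-.4718,y-Y)<.022)&(z>.068)&(z<.09)];print(rect(q) if len(q) else 0,len(q))
t=tool(o)[:3,:3];print((t.T@(np.array([.4718,-.2561,.065])-o["ee_pos"])/.15).round(4), o["tool_rot"][2]/6.2832)
E
```

```text
time_s: 27.15
ee_pos: [0.5442, 0.0053, 0.1349]
tool_rot: [3.142, 0.002, 0.007]
wrist_force: [0.3, 0.5, -1.0]
gripper_width: 0.589
grasp_force: 0.0
time_s: 27.85
ee_pos: [0.5014, -0.1438, 0.1353]
tool_rot: [-3.141, 0.001, 0.012]
wrist_force: [0.3, 0.4, 1.3]
gripper_width: 0.588
grasp_force: 0.0
[ 0.50138317 -0.1438131   0.13532084] [-3.14095031e+00  5.33303223e-04  1.18591734e-02]
[472.7, -255.5, 19.9, 20.8, 16.0] 613
[472.7, -334.9, 20.3, 20.2, 20.6] 665
[-0.2058  0.7465  0.4684] 0.0018874416485846525
```

```bash
python3 -m crank '{"offset":[[-0.1,0.3,0],[-0.206,0.6,0],[-0.206,0.747,0],[-0.206,0.747,0],[-0.206,0.747,0],[-0.206,0.747,0.2],[-0.206,0.747,0.4],[-0.206,0.747,0.46],[-0.206,0.747,0.46],[-0.206,0.747,0.46]],"spin":[0.0016,0.0016,0.0016,0.0016,0.0016,0.0016,0.0016,0.0016,0.0016,0.0016],"jaw":[50,50,50,50,50,50,50,50,50,50]}'
```

```text
time_s: 28.9
ee_pos: [0.4722, -0.2571, 0.0675]
tool_rot: [3.142, -0.001, 0.001]
wrist_force: [0.3, 0.8, -0.4]
gripper_width: 0.591
grasp_force: 0.0
```

```bash
python3 -m crank '{"offset":[[-0.002,-0.005,0.1],[-0.002,-0.005,0.226],[-0.002,-0.005,0.226],[-0.002,-0.005,0.226],[-0.002,-0.005,0.226],[-0.002,-0.005,0.226],[-0.002,-0.005,0.226],[-0.002,-0.005,0.226],[-0.002,-0.005,0.226],[-0.002,-0.005,0.226]],"spin":[0,0,0,0,0,0,0,0,0,0],"jaw":[50,50,40,32,28,25,23,21,18,15]}' 30
python3 -m crank '{"offset":[[0,0,0],[0,0,0],[0,0,0],[0,0,0]],"spin":[0,0,0,0],"jaw":[10,10,10,10]}' 40
```

```text
time_s: 29.9
ee_pos: [0.4715, -0.257, 0.0334]
tool_rot: [3.141, -0.001, -0.001]
wrist_force: [-1.7, 1.2, 8.9]
gripper_width: 0.246
grasp_force: 28.9
time_s: 30.3
ee_pos: [0.4715, -0.257, 0.0334]
tool_rot: [3.141, -0.001, -0.001]
wrist_force: [-2.1, 0.9, 8.7]
gripper_width: 0.247
grasp_force: 38.6
```

```bash
python3 -m crank '{"offset":[[0,0,-0.1],[0,0,-0.3],[0,0,-0.5],[0,0,-0.667],[0.1,-0.3,-0.667],[0.2,-0.5,-0.667],[0.3,-0.75,-0.667],[0.4,-0.95,-0.667],[0.4,-1,-0.667],[0.4,-1,-0.667]],"spin":[0,0,0,0,0,0,0,0,0,0],"jaw":[10,10,10,10,10,10,10,10,10,10]}'
python3 -m crank '{"offset":[[0.1,-0.2,0],[0.14,-0.5,0],[0.14,-0.73,0],[0.14,-0.73,0],[0.14,-0.73,0],[0.14,-0.73,0.2],[0.14,-0.73,0.4],[0.14,-0.73,0.6],[0.14,-0.73,0.6],[0.14,-0.73,0.6]],"spin":[0,0,0,0,0,0,0,0,0,0],"jaw":[10,10,10,10,10,10,10,10,10,10]}'
python3 -m crank '{"offset":[[0,0,0],[0,0,0]],"spin":[0,0],"jaw":[10,10]}'
```

```text
time_s: 31.3
ee_pos: [0.5313, -0.1056, 0.1328]
tool_rot: [-3.141, 0.0, 0.002]
wrist_force: [0.4, -0.5, -0.8]
gripper_width: 0.247
grasp_force: 39.2
time_s: 32.3
ee_pos: [0.5521, 0.001, 0.0431]
tool_rot: [3.141, 0.001, -0.003]
wrist_force: [-0.1, 0.2, 0.3]
gripper_width: 0.247
grasp_force: 39.3
time_s: 32.5
ee_pos: [0.5532, 0.0022, 0.0443]
tool_rot: [3.142, -0.002, -0.001]
wrist_force: [-0.0, 0.7, 0.9]
gripper_width: 0.245
grasp_force: 39.3
```

```bash
python3 -m crank '{"offset":[[-0.003,-0.004,0.03],[-0.003,-0.004,0.053],[-0.003,-0.004,0.053],[-0.003,-0.004,0.053]],"spin":[0,0,0,0],"jaw":[10,10,10,10]}'
```

```text
time_s: 32.9
ee_pos: [0.5517, 0.0032, 0.0347]
tool_rot: [-3.142, 0.0, -0.001]
wrist_force: [0.7, -0.7, -0.4]
gripper_width: 0.245
grasp_force: 39.3
```

```bash
python3 -m crank '{"offset":[[0,0,0.006],[0,0,0.012],[0,0,0.012],[0,0,0.012]],"spin":[0,0,0,0],"jaw":[10,10,10,10]}'
```

```text
time_s: 33.3
ee_pos: [0.5521, 0.0032, 0.0344]
tool_rot: [3.141, -0.001, -0.001]
wrist_force: [-9.2, -0.9, 27.8]
gripper_width: 0.244
grasp_force: 42.1
```

```bash
python3 -m crank '{"offset":[[0,0,-0.005],[0,0,-0.01],[0,0,-0.01]],"spin":[0,0,0],"jaw":[10,10,10]}'
```

```text
time_s: 33.6
ee_pos: [0.5519, 0.0032, 0.0346]
tool_rot: [-3.142, -0.0, -0.001]
wrist_force: [0.1, 0.0, -0.8]
gripper_width: 0.244
grasp_force: 39.4
```

```bash
python3 -m crank '{"offset":[[0,0,0],[0,0,0],[0,0,0],[0,0,0],[0,0,-0.2],[0,0,-0.4],[0,0,-0.667],[0,0,-0.667],[0,0,-0.667]],"spin":[0,0,0,0,0,0,0,0,0],"jaw":[24,30,40,50,50,50,50,50,50]}'
python3 -m crank '{"offset":[[0,0.2,0],[0,0.3,0],[0,0.3,0],[0,0.3,0],[0,0.3,0]],"spin":[0,0,0,0,0],"jaw":[50,50,50,50,50]}'
python3 - <<'E'
from wl import *
from m import rect
c=look("w11");P=W(c);x,y,z=np.moveaxis(P,-1,0)
X,Y=.5525,.0028
q=P[(np.hypot(x-X,y-Y)<.022)&(z>.071)&(z<.09)];print(rect(q))
q=P[(abs(x-X)<.017)&(abs(y-Y)<.035)&(z>.018)&(z<.03)];print(" base",rect(q),np.median(q[:,2]))
E
```

```text
time_s: 34.5
ee_pos: [0.5523, 0.0032, 0.1354]
tool_rot: [-3.142, -0.002, -0.001]
wrist_force: [-0.3, 0.1, 0.2]
gripper_width: 0.585
grasp_force: 0.0
time_s: 35.0
ee_pos: [0.5517, -0.0409, 0.1342]
tool_rot: [-3.141, 0.001, 0.0]
wrist_force: [0.2, -0.0, 0.0]
gripper_width: 0.59
grasp_force: 0.0
[552.5, 1.5, 20.5, 18.9, 37.1]
 base [551.6, 2.4, 46.0, 22.7, 89.8] 0.02682164928103753
```

Wood stamp is back within 1 mm of its first reading from the same viewpoint. Now the black one.

```bash
python3 -m crank '{"offset":[[-0.1,0.3,0],[-0.2,0.6,0],[-0.3,0.9,0],[-0.3,1,0],[-0.3,1,0],[-0.3,1,0]],"spin":[0,0,0,0,0,0],"jaw":[50,50,50,50,50,50]}'
python3 -m crank '{"offset":[[-0.1,0.3,0],[-0.2,0.6,0],[-0.235,0.969,0],[-0.235,0.969,0],[-0.235,0.969,0],[-0.235,0.969,0],[-0.235,0.969,0.2],[-0.235,0.969,0.4],[-0.235,0.969,0.45],[-0.235,0.969,0.45]],"spin":[0,0,0,0,0,0,0,0,0,0],"jaw":[50,50,50,50,50,50,50,50,50,50]}'
python3 -m crank '{"offset":[[0,0,0],[0,0,0]],"spin":[0,0],"jaw":[50,50]}'
```

```text
time_s: 35.65
ee_pos: [0.5072, -0.1907, 0.1345]
tool_rot: [-3.141, -0.0, 0.0]
wrist_force: [0.6, 0.7, -0.1]
gripper_width: 0.58
grasp_force: 0.0
time_s: 36.65
ee_pos: [0.4716, -0.3352, 0.0664]
tool_rot: [-3.14, 0.002, 0.002]
wrist_force: [-0.1, -0.2, 1.1]
gripper_width: 0.586
grasp_force: 0.0
time_s: 36.85
ee_pos: [0.4723, -0.3372, 0.0685]
tool_rot: [3.141, -0.002, -0.0]
wrist_force: [0.1, 0.3, 0.6]
gripper_width: 0.589
grasp_force: 0.0
```

Target (.4716, −.3363, .0337).

```bash
python3 -m crank '{"offset":[[-0.003,-0.005,0.1],[-0.003,-0.005,0.23],[-0.003,-0.005,0.23],[-0.003,-0.005,0.23],[-0.003,-0.005,0.23],[-0.003,-0.005,0.23],[-0.003,-0.005,0.23],[-0.003,-0.005,0.23],[-0.003,-0.005,0.23],[-0.003,-0.005,0.23]],"spin":[0,0,0,0,0,0,0,0,0,0],"jaw":[50,50,40,32,28,25,23,21,18,15]}' 30
python3 -m crank '{"offset":[[0,0,0],[0,0,0],[0,0,0],[0,0,0]],"spin":[0,0,0,0],"jaw":[10,10,10,10]}' 40
```

```text
time_s: 37.85
ee_pos: [0.4712, -0.3366, 0.0332]
tool_rot: [3.141, -0.001, -0.001]
wrist_force: [-1.8, 0.3, 7.0]
gripper_width: 0.249
grasp_force: 29.0
time_s: 38.25
ee_pos: [0.4712, -0.3366, 0.0332]
tool_rot: [3.141, -0.001, -0.001]
wrist_force: [-0.5, 1.6, 7.6]
gripper_width: 0.245
grasp_force: 38.7
```

```bash
python3 -m crank '{"offset":[[0,0,-0.1],[0,0,-0.3],[0,0,-0.5],[0,0,-0.667],[0.1,-0.3,-0.667],[0.2,-0.5,-0.667],[0.3,-0.75,-0.667],[0.4,-0.95,-0.667],[0.4,-1,-0.667],[0.4,-1,-0.667]],"spin":[0,0,0,0,0,0,0,0,0,0],"jaw":[10,10,10,10,10,10,10,10,10,10]}'
python3 -m crank '{"offset":[[0.1,-0.2,0],[0.111,-0.5,0],[0.111,-0.749,0],[0.111,-0.749,0],[0.111,-0.749,0],[0.111,-0.749,0.2],[0.111,-0.749,0.4],[0.111,-0.749,0.6],[0.111,-0.749,0.6],[0.111,-0.749,0.6]],"spin":[0,0,0,0,0,0,0,0,0,0],"jaw":[10,10,10,10,10,10,10,10,10,10]}'
python3 -m crank '{"offset":[[0,0,0],[0,0,0],[0,0,0]],"spin":[0,0,0],"jaw":[10,10,10]}'
```

```text
time_s: 39.25
ee_pos: [0.5313, -0.1851, 0.1334]
tool_rot: [-3.141, -0.0, 0.002]
wrist_force: [-0.7, -0.5, -0.7]
gripper_width: 0.243
grasp_force: 39.2
time_s: 40.25
ee_pos: [0.5476, -0.0757, 0.0431]
tool_rot: [3.141, 0.001, -0.003]
wrist_force: [0.5, 0.3, 0.5]
gripper_width: 0.247
grasp_force: 39.3
time_s: 40.55
ee_pos: [0.5484, -0.0743, 0.0438]
tool_rot: [3.141, -0.002, -0.001]
wrist_force: [-0.5, -0.4, -0.1]
gripper_width: 0.249
grasp_force: 39.3
```

```bash
python3 -m crank '{"offset":[[-0.002,0,0.03],[-0.002,0,0.053],[-0.002,0,0.053],[-0.002,0,0.053]],"spin":[0,0,0,0],"jaw":[10,10,10,10]}'
```

```text
time_s: 40.95
ee_pos: [0.5473, -0.074, 0.0344]
tool_rot: [-3.141, 0.0, -0.001]
wrist_force: [-0.9, -0.4, -0.2]
gripper_width: 0.247
grasp_force: 39.2
```

```bash
python3 -m crank '{"offset":[[0,0,0.002],[0,0,0.004],[0,0,0.004]],"spin":[0,0,0],"jaw":[10,10,10]}'
```

```text
time_s: 41.25
ee_pos: [0.5474, -0.074, 0.0342]
tool_rot: [-3.142, 0.0, -0.001]
wrist_force: [-1.8, 0.0, 3.4]
gripper_width: 0.246
grasp_force: 39.7
```

Contact. Release, rise, and check.

```bash
python3 -m crank '{"offset":[[0,0,0],[0,0,0],[0,0,0],[0,0,0],[0,0,-0.2],[0,0,-0.5],[0,0,-0.8],[0,0,-1],[0,0,-1],[0,0,-1]],"spin":[0,0,0,0,0,0,0,0,0,0],"jaw":[24,30,40,50,50,50,50,50,50,50]}'
python3 -m crank '{"offset":[[0,0,-0.1],[0,0,-0.11],[0,0,-0.11],[0,0,-0.11]],"spin":[0,0,0,0],"jaw":[50,50,50,50]}'
python3 - <<'E'
from wl import *
from m import rect
c=look("w12");P=W(c);x,y,z=np.moveaxis(P,-1,0)
for n,X,Y in (("blk",.548,-.075),("wood",.552,.0015)):
    q=P[(np.hypot(x-X,y-Y)<.022)&(z>.071)&(z<.09)];print(n,rect(q),np.round(q.mean(0),4))
    q=P[(abs(x-X)<.017)&(abs(y-Y)<.035)&(z>.018)&(z<.03)];print(" base",rect(q),np.median(q[:,2]))
E
```

```text
time_s: 42.25
ee_pos: [0.5476, -0.0742, 0.1845]
tool_rot: [3.141, -0.001, -0.001]
wrist_force: [-0.5, -0.9, 0.2]
gripper_width: 0.582
grasp_force: 0.0
time_s: 42.65
ee_pos: [0.547, -0.074, 0.1994]
tool_rot: [-3.141, 0.001, -0.001]
wrist_force: [-0.3, 0.3, -0.6]
gripper_width: 0.585
grasp_force: 0.0
blk [548.4, -74.7, 19.9, 20.0, 44.1] [ 0.5494 -0.0746  0.0761]
 base [548.2, -74.6, 29.9, 21.8, 86.1] 0.026873047376926473
wood [552.2, 1.8, 20.0, 18.5, 46.9] [0.5528 0.0011 0.0761]
 base [551.7, 2.3, 21.9, 46.0, 0.0] 0.026863327028729622
```

View pics/w12.png

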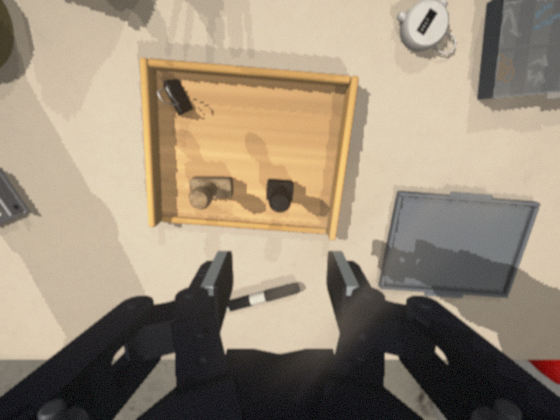

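w12: both stamps upright on their old spots, the black at (280,195) and the wood at (203,195), within about 1 mm of the w4 readings. The tray is empty and the bystanders haven't moved.

```bash
python3 -c "
from station import r
print(r.hand_in())"
```

```text
the job is handed in; nothing more can be done
None
```

The job is handed in: the bundle lies flat and centred in the cradle (within about 1 mm), and both stamps stand upright in the caddy within about 1 mm of their starting spots; no score came back.

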